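# Pack the transit box and lay its retaining bar

### The arm

A 7-joint arm with a two-finger parallel gripper is mounted at the origin on the work surface. World frame = base frame: x ahead of the robot, y to its left, z up, the work surface at z = 0. Lengths are in m, angles in rad, forces in N, time in s.
With the tool pointing down it reaches from about 0.35 to 0.9 m from the base axis. Payload 8.1 kg.
Tool frame: the origin (TCP) lies on the centre line of the jaws, within the pads' length; the fingertips stand 25 mm ahead of it and the grasp point (between the pads) lies 6 mm ahead of it; z points along the fingers, y is the line along which they close (so a half turn about z gives the same grasp; the last joint's range is limited). The gripper opens to 92 mm and grips with 3 to 60 N. Pads are 19 mm wide; open, the fingers measure 130 mm over their backs; the gripper's body (75 mm by 190 mm) begins 47 mm behind the grasp point.
Start: joints at [1.217, 0.434, 0.025, 1.573, -0.012, 1.134, -0.075], TCP at [0.155, -0.605, 0.252] pointing down, gripper open.
Joint ranges: [-2.62, 2.62], [-0.44, 2.09], [-1.27, 1.32], [0.08, 2.57], [-1.32, 4.46], [0.12, 2], [-2.74, 2.74]. Speed limits (rad/s): [2.22, 2.22, 3.01, 3.01, 3.14, 3.14, 3.14].

### API

Orientations are given as a rotation vector (axis times angle).
In Python, from workcell import env gives the robot as it stands.
- The arm moves only by the tool drive_tool, never from a script. Its argument "series" is a list of rows, each a list of 7 numbers: the shift along the tool's x, y, z scaled (see below), then the turn, a rotation vector about the tool's x, y, z scaled (see below), then the opening, from -1 (shut) to 1 (fully open). A call has 1 to 8 rows; each row is the pose to reach, as a shift and turn from the pose commanded when the call began, along the tool's axes at that moment; what a row does not reach only later rows make up. The controller multiplies each number of a shift by 250 mm and each number of a turn by pi/2 rad. A row lasts 1/8 s, in which the tool goes at most 62.5 mm and 10.7 degrees, less where a joint would pass 70% of its speed; a pose out of reach is approached as far as the arm can. A call with a number of a shift or a turn outside -1 to 1 is refused whole. A call with a gripper value outside its range is refused whole. The fingers move at their own pace and stop on an object; "newtons" is the grip in N (left out, the last holds). Time passes only in rows, so rows that repeat a pose let the fingers close. It gives the time, the measured TCP pose, the force, the opening and the grip force at its end, in the units of the state.
- env.state(): the state, without advancing time (a new reading comes with each control period).
- env.read_camera(name): name is "side" or "top"; returns the picture (420x560x3 uint8, blue, green, red); there is no depth.
- env.camera_params(name): a dict with "fovy" (degrees; the focal length in pixels is half the picture's height over the tangent of half this angle, whatever the lens; pixels are square), "cx", "cy" (the principal point, pixels), "dist_coeffs" ([k1, k2, p1, p2, k3] as OpenCV has them; the pictures are not rectified), "xyz" and "rotation" of the camera in the world. Camera axes: x right, y down, z forward; pixel columns grow to the right and rows downward; lengths in m; the calibration is good to about 2 mm. A picture is of the moment at which its call begins. camera_params takes no time and is no camera call.
- env.sign_off(): hands the job in; it is judged then, once.
Trained networks look in the newest picture that a camera, given by its name, has taken for a name from the list of things; names that differ only in an ending like _2 or _b are one class to them, and where a whole thing is asked for, a point or a joint stands for the part that bears it (a point fixed in the world has none). Each returns a list of dicts, best first, with "conf" (0 to 1); they miss things now and then, are a little off and sometimes report something else, mostly with a low value. They report only what shows in the picture. A call takes as long as a camera call. They do not tell look-alikes from the thing itself.
- env.look_for(camera, name): "location" ([x, y, z] in m, in world coordinates, good to about 4 mm: the middle of the surface that is visible of it).
- env.regions_of(camera, name): "pixels" (420x560 bool, what is visible of it).
- env.place_of(camera, name): "location" ([x, y, z] in m, in world coordinates, good to about 4 mm: a listed point, or the origin of a listed thing).
The state is a dict: "t": time; "joint_pos": joint angles; "dq": joint speeds; "joint_torque": joint torques, N m; "eef_pos": TCP position; "tool_rot": TCP orientation; "contact_force": force on the tool from outside, world axes, zero at the start; "ft_torque": the same for the moment, N m; "opening": finger opening in m; "grasp_force": force on a finger pad.
Only numpy, scipy, OpenCV 4.12 (cv2) and the standard library are available. Lean on these libraries where they do the work, as an engineer would, in place of code of your own. Each camera call takes 0.05 s, during which the arm holds its last target. There are 200 camera calls.

### The job

Stand the aluminium block and the brass bush upright on the floor of the green transit box, beside the jar that is already in it; then take the retaining bar from the slanted rack and lay it flat in the notches of both end posts, roughly centred, so that it bridges the box. Set the bar down gently rather than dropping it, leave the jar standing in the box, and leave the other things on the bench where they are.

Things in the scene. Friction and masses are not known exactly. Their poses are not given: they have to be found in the camera images.
- crate: Green transit box, fixed to the bench. Origin: centre of its underside; x across, y along, z up. Inside 68 (x) by 166 (y) mm, floor 6 mm thick; long side walls 40 mm high, 6 mm thick. Its two end walls (12 mm thick) rise as posts 68 mm wide with an open notch in their tops (see the notch points).
- notch_a (a point): Middle of the notch floor of the box's -y post, 94 mm above the bench, 89 mm from the box's middle. The notch is 32 mm wide (box x), open along y and upward; its cheeks, with yellow flared tips, reach 114 mm above the bench.
- notch_b (a point): The same point of the +y post's notch.
- jar: Jar with a blue cap, diameter 50 mm, 76 mm high, already standing in the box near the +y end (about y = +56 mm in the box's frame). Origin: centre of its underside, z up.
- block: Machined aluminium block, 56 (x) by 48 (y) by 76 (z) mm, round dark bores on its two x faces and one on top, standing upright on the bench. Origin: centre of its underside, z up. It fits in the box with its 56 mm side across the box; about 0.5 kg.
- bush: Brass cylinder, diameter 50 mm, 76 mm high, dark band near its foot, standing upright on the bench. Origin: centre of its underside, z along its axis; about 0.45 kg.
- bar: Retaining bar, aluminium with two orange bands, 26 (x) by 200 (y) by 18 (z) mm, about 0.25 kg. Origin: centre of its underside (26 by 200 face); z out of its upper face. It starts in the rack rolled about its long axis, its upper face leaning 28 degrees towards the robot.
- bar_mid (a point): Centre of the retaining bar's volume, 9 mm above its underside; axes as the bar's.
- rack: Blue slanted bar rack, fixed. Origin: centre of its foot; x away from the robot at yaw 0, y along the bar. Uprights at y = -70 and +70 mm (14 mm thick) carry U-slots 30 mm wide, 12 mm deep, leaning 28 degrees towards -x; the bar's underside is 90 mm above the bench over the origin. Draw the bar out along its own z; between the uprights it is free.
- lamp (a point): Middle of the blue lamp tube over the rack: diameter 24 mm, 170 mm long along the rack's y, at rack x = +38, z = 280 mm, on two thin posts that rise at x = +68, y = -70 and +70 mm. It bars a tool coming straight down on the bar; one leaning back about 28 degrees towards -x passes.
- spray: Bystander: white spray can with red cap, diameter 56 mm, 140 mm high; origin at its underside.
- oil: Bystander: green oil bottle with yellow label, diameter 60 mm, 130 mm high; origin at its underside.
- driver: Bystander: screwdriver, 170 mm long, lying along its x.
- wrench: Bystander: wrench, 180 mm long, lying along its x.
- mallet: Bystander: hammer, 240 mm long, lying along its x.
- collar: Bystander: steel collar, outer diameter 80 mm, 30 mm high; origin at its underside.
Mind the look-alikes: they are no part of the job. What is meant by the bush is not orange, and is the smaller of those in its own colour.

How it is judged:
On the way, in this order (a step that is already met when the one before it is completed fails the run):
1. the block and the bush stand on the floor of the box (x of block in the frame of crate between -0.013 and 0.013 m and y of block in the frame of crate between -0.066 and 0.066 m and z of block in the frame of crate between 0.002 and 0.011 m and angle between each of block, bush's own z axis and vertical below 0.1 rad and x of bush in the frame of crate between -0.013 and 0.013 m and y of bush in the frame of crate between -0.066 and 0.066 m and z of bush in the frame of crate between 0.002 and 0.011 m), for 0.2 s.
2. the bar lies flat in both notches (x of bar_mid in the frame of crate between -0.007 and 0.007 m and y of bar_mid in the frame of crate between -0.013 and 0.013 m and z of bar_mid in the frame of crate between 0.099 and 0.107 m and angle between the y axis of bar and the y axis of crate, either way round below 0.06 rad and angle between the z axis of bar and the z axis of crate, either way round below 0.06 rad), for 0.2 s.
At the end, for the whole second after the job is handed in: Block, bush and jar stand upright on the box floor; the bar lies flat in both notches, its middle within 7 mm of the centre line, 13 mm lengthwise and 4 mm of seated height, level and parallel within 0.06 rad; all at rest, bystanders within 40 mm of their starts (all of step 1 and all of step 2 and x of jar in the frame of crate between -0.013 and 0.013 m and y of jar in the frame of crate between -0.066 and 0.066 m and z of jar in the frame of crate between 0.002 and 0.011 m and angle between jar's own z axis and vertical below 0.1 rad and linear speed of each of block, bush, jar, bar below 0.02 m/s); the robot touches nothing.
It fails at once if a bystander (can, bottle, screwdriver, wrench, hammer, collar) is shifted by more than 40 mm (distance of any of spray, oil, driver, wrench, mallet, collar from where it was at the start of the episode above 0.04 m).
It fails at once if the spray can or the oil bottle is knocked over (angle between any of spray, oil's own z axis and vertical above 0.5 rad).
It fails at once if the bar is dropped or rammed onto the box (over 60 N) (contact force between bar and crate above 60 N).
It also fails if it takes over 72 s, if anything falls off the work surface, if the arm or the gripper's body presses on something with over 40 N, if the wrist force passes 120 N, or if a joint passes its speed limit or range.

## Working session

There is one attempt and no reset: what is moved stays moved. The work goes in short steps, Python scripts to look and compute and a tool call to move; the robot and the scene stay as the last step left them, time stands still between calls to the robot, and variables do not carry over. Pictures are saved under pics/ and viewed, at most 10 in all, crops included, and the job is handed in when it is done.

Besides the shell and the picture viewer there is one more tool, called after "Call:" as name(argument=value, ...), one argument or row to a line, values as JSON. drive_tool: Moves the arm, as the interface text tells. Shifts and turns lie within -1 to 1; 1 stands for 250 mm of shift or pi/2 rad of turn. Its arguments: {"type":"object","properties":{"series":{"type":"array","items":{"type":"array","items":{"type":"number","minimum":-1,"maximum":1}}},"newtons":{"type":"number"}},"required":["series"]}

```bash
mkdir -p pics; ls; python3 - <<'E'
from workcell import env
import cv2,numpy as np
np.set_printoptions(precision=4,suppress=True)
for c in("side","top"):
    cv2.imwrite(f"pics/{c}0.png",env.read_camera(c)); print(c,env.camera_params(c))
    for n in ["crate","notch_a","notch_b","jar","block","bush","bar","bar_mid","rack","lamp","spray","oil","driver","wrench","mallet","collar"]:
        print(n,[(np.round(d["location"],4).tolist(),round(d["conf"],2)) for d in env.place_of(c,n)])
s=env.state();print(s)
E
```

```text
pics
side {'fovy': 45.390844951333634, 'cx': 279.723563719877, 'cy': 205.91344862208234, 'dist_coeffs': array([-0.0564,  0.    ,  0.    ,  0.    ,  0.    ]), 'xyz': array([ 0.3394, -0.9188,  1.1207]), 'rotation': array([-2.344 ,  0.2918, -0.1318])}
crate [([0.6211, -0.2008, 0.005], 0.95)]
notch_a [([0.6212, -0.2929, 0.0958], 0.73), ([0.615, -0.1143, 0.0945], 0.69), ([0.6154, -0.0062, -0.0014], 0.67), ([0.623, -0.2026, -0.0002], 0.48)]
notch_b [([0.6212, -0.2929, 0.0958], 0.73), ([0.615, -0.1143, 0.0945], 0.69), ([0.6154, -0.0062, -0.0014], 0.67), ([0.623, -0.2026, -0.0002], 0.48)]
jar [([0.6144, -0.1419, 0.0043], 0.7)]
block [([0.4391, 0.2519, 0.0012], 0.81)]
bush [([0.4515, -0.0021, 0.0017], 0.79), ([0.4531, 0.0961, -0.0002], 0.59), ([0.3528, 0.1563, -0.0016], 0.59), ([0.621, -0.2915, 0.0948], 0.57)]
bar [([0.6167, 0.2045, 0.0911], 0.64)]
bar_mid [([0.6152, 0.2011, 0.0965], 0.95)]
rack [([0.6195, 0.188, -0.0044], 0.63), ([0.6155, 0.2056, 0.0892], 0.42)]
lamp [([0.6592, 0.1869, 0.2778], 0.77), ([0.6236, -0.2026, 0.0039], 0.61)]
spray [([0.4415, -0.1025, -0.0018], 0.66)]
oil [([0.4382
[... 1518 characters left out ...]
.2885, 0.0932], 0.3)]
mallet [([0.564, 0.4353, -0.001], 0.94), ([0.6258, -0.2877, 0.0915], 0.62)]
collar [([0.7572, -0.0086, 0.0006], 0.72), ([0.5683, -0.4216, 0.0018], 0.71)]
{'t': 1.7, 'joint_pos': array([ 1.2174,  0.4345,  0.025 ,  1.5732, -0.0116,  1.134 , -0.0751]), 'dq': array([ 0.0002, -0.    , -0.0017,  0.0011,  0.0008,  0.0014, -0.0008]), 'joint_torque': array([  0.0002, -66.7659,   0.9843, -31.4807,  -0.0606,   0.0327,
         0.    ]), 'eef_pos': array([ 0.1551, -0.6055,  0.2517]), 'tool_rot': array([ 3.1169,  0.3929, -0.    ]), 'contact_force': array([-0.1696, -0.671 , -0.0171]), 'ft_torque': array([-0.011 , -0.0434,  0.0194]), 'grasp_force': 0.0, 'opening': 0.09187860939079794}
```

View images.

View pics/top0.png

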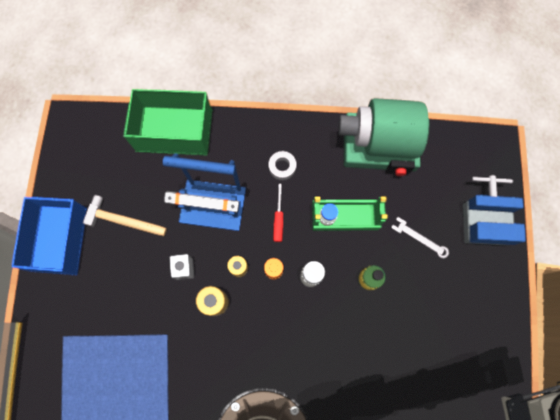

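View pics/side0.png

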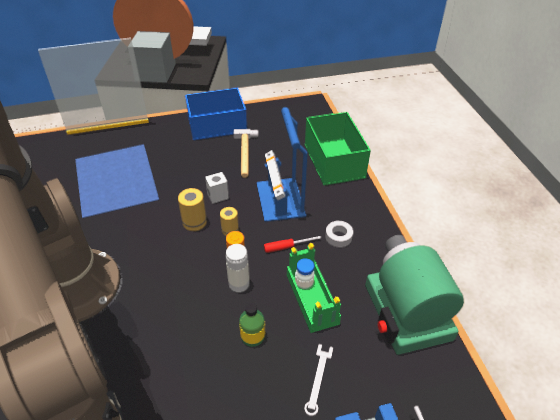

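```bash
cat > h.py <<'E'
from workcell import env
import cv2,numpy as np
from scipy.spatial.transform import Rotation as R
np.set_printoptions(precision=4,suppress=True)
def cam(c):
    p=env.camera_params(c);f=210/np.tan(np.radians(p["fovy"])/2)
    return np.array([[f,0,p["cx"]],[0,f,p["cy"]],[0,0,1]]),np.array(p["dist_coeffs"]),np.array(p["xyz"]),R.from_rotvec(p["rotation"]).as_matrix()
def to_plane(c,px,z):
    K,d,o,M=cam(c);u=cv2.undistortPoints(np.float64(px).reshape(-1,1,2),K,d)[:,0]
    r=np.c_[u,np.ones(len(u))]@M.T
    return (o+r*((z-o[2])/r[:,2])[:,None])
def project(c,P):
    K,d,o,M=cam(c);return cv2.projectPoints((np.float64(P).reshape(-1,3)-o)@M,np.zeros(3),np.zeros(3),K,d)[0][:,0]
def rect(img,c,cx,cy,z,half,n=200):   # image right = world -y, up = +x
    g=(np.arange(n)/n*2-1)*half
    Y,X=np.meshgrid(cy-g,cx-g)
    m=project(c,np.stack([X,Y,0*X+z],-1)).astype(np.float32).reshape(n,n,2)
    return cv2.remap(img,m[...,0],m[...,1],cv2.INTER_CUBIC)
E
python3 - <<'E'
from h import *
rows=[]
for c in("top","side"):
    im=env.read_camera(c)
    rows.append(np.hstack([rect(im,c,.44,.25,.076,.06),rect(im,c,.42,.095,.076,.12),rect(im,c,.62,-.2,.114,.13),rect(im,c,.615,.2,.1,.13)]))
    # yellow tips
    hsv=cv2.cvtColor(im,cv2.COLOR_BGR2HSV)
    m=cv2.inRange(hsv,(18,120,110),(35,255,255))
    n,l,s,ct=cv2.connectedComponentsWithStats(m)
    for i in range(1,n):
        w=to_plane(c,ct[i],.11)[0]
        if .55<w[0]<.69 and -.33<w[1]<-.06: print(c,"yel",s[i,4],w)
    for n_,z in (("bar",.1),("block",.076),("crate",.05)):
        for d in env.regions_of(c,n_)[:1]:
            k=d["pixels"].astype(np.uint8)
            pts=np.argwhere(k)[:,::-1]; w=to_plane(c,pts,z)[:,:2].astype(np.float32)
            e=np.linalg.eigh(np.cov(w.T)); v=e[1][:,1]
            print(c,n_,d["conf"],len(w),cv2.minAreaRect(w*1000),"mean",w.mean(0),"pca axis deg from y",np.degrees(np.arctan2(-v[0]*np.sign(v[1]),abs(v[1]))))
    for n_ in ("notch_a","bar_mid","block","bush","crate","rack","jar"):
        q=[[d["location"] for d in env.place_of(c,n_) if d["conf"]>.4] for _ in range(3)]
        print(c,n_,[np.round(a[:3],4).tolist() for a in q])
cv2.imwrite("pics/panel.png",np.vstack(rows)); print(env.state()["t"])
E
```

```text
top yel 32 [ 0.6397 -0.1083  0.11  ]
top yel 37 [ 0.6505 -0.2862  0.11  ]
top yel 19 [ 0.5904 -0.1096  0.11  ]
top yel 30 [ 0.6024 -0.2895  0.11  ]
top bar 0.55 769 ((617.1141967773438, 205.07821655273438), (201.59951782226562, 30.735204696655273), 85.41081237792969) mean [0.6169 0.2042] pca axis deg from y -4.265013174475182
top block 0.79 485 ((437.407958984375, 244.13641357421875), (63.999515533447266, 59.8770866394043), 9.765035629272461) mean [0.4367 0.2446] pca axis deg from y -47.58693157733958
top crate 0.83 1815 ((618.670654296875, -202.72747802734375), (92.33187103271484, 206.3118896484375), 4.3141655921936035) mean [ 0.6162 -0.2112] pca axis deg from y 6.180489433986874
top notch_a [[[0.6256, -0.285, 0.0903], [0.6151, -0.1082, 0.0913]], [[0.6256, -0.285, 0.0903], [0.6151, -0.1082, 0.0913]], [[0.6256, -0.285, 0.0903], [0.6151, -0.1082, 0.0913]]]
top bar_mid [[[0.6146, 0.2022, 0.0964]], [[0.6146, 0.2022, 0.0964]], [[0.6146, 0.2022, 0.0964]]]
top block [[[0.4384, 0.2518, 0.0023]], [[0.4384, 0.2518, 0.0023]], [[0.4384, 0.2518, 0.0023]]]
top bush [[[0.4505, 0.0034, -0.0014], [0
[... 1668 characters left out ...]
496, -0.0007, -0.0003], [0.3508, 0.1561, -0.0044], [0.4529, 0.0964, -0.002]], [[0.4496, -0.0007, -0.0003], [0.3508, 0.1561, -0.0044], [0.4529, 0.0964, -0.002]], [[0.4496, -0.0007, -0.0003], [0.3508, 0.1561, -0.0044], [0.4529, 0.0964, -0.002]]]
side crate [[[0.6215, -0.1999, 0.0025], [0.4436, -0.1028, 0.0005]], [[0.6215, -0.1999, 0.0025], [0.4436, -0.1028, 0.0005]], [[0.6215, -0.1999, 0.0025], [0.4436, -0.1028, 0.0005]]]
side rack [[[0.619, 0.1883, -0.0023], [0.6134, -0.1448, 0.0028]], [[0.619, 0.1883, -0.0023], [0.6134, -0.1448, 0.0028]], [[0.619, 0.1883, -0.0023], [0.6134, -0.1448, 0.0028]]]
side jar [[[0.6146, -0.1419, 0.0037]], [[0.6146, -0.1419, 0.0037]], [[0.6146, -0.1419, 0.0037]]]
4.2
```

View pics/panel.png

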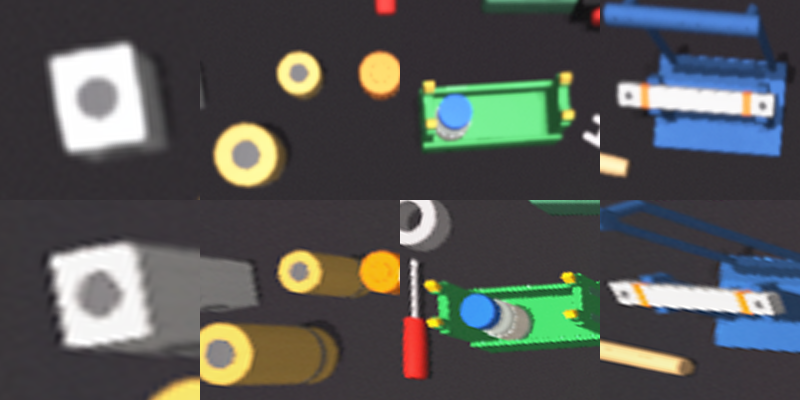

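```bash
cat >> h.py <<'E'
def tool(th,tilt=0,lean=0): # th: heading of tool y (deg); tilt: lean back of tool, fingers pointing outwards
    c,s=np.cos(np.radians(tilt)),np.sin(np.radians(tilt))
    z0=np.array([s,0,-c]);y0=np.array([c,0,s]);x0=np.cross(y0,z0)
    return R.from_euler("z",th,degrees=True)*R.from_matrix(np.c_[x0,y0,z0])
CR=np.array([.621,-.1985]);CY=3.65
def box(x,y):
    return CR+R.from_euler("z",CY,degrees=True).as_matrix()[:2,:2]@[x,y]
def plan(*wps):  # each (xyz, rotation)
    s=env.state();p=np.array(s["eef_pos"]);r=R.from_rotvec(s["tool_rot"])
    print("t",round(s["t"],2),"tcp",p,"open",round(s["opening"],4),"grip",s["grasp_force"],"F",s["contact_force"],"j",s["joint_pos"])
    for q,g in wps:
        q=np.array(q);d=r.inv().apply(q-p);w=(r.inv()*g).as_rotvec()
        print("->",q,"row",np.round(np.r_[d/.25,w/(np.pi/2)],4).tolist(),"n",round(max(np.linalg.norm(d)/.0625,np.degrees(np.linalg.norm(w))/10.7),1))
        p,r=q,g
E
python3 - <<'E'
from h import *
plan(((.30,-.40,.25),tool(-50)),((.42,-.17,.25),tool(-15)),((.4525,.06,.24),tool(20)),((.4525,.096,.14),tool(30)),((.4525,.096,.075),tool(30)))
print(box(0,-.054),box(0,.0015))
E
```

```text
t 4.2 tcp [ 0.1551 -0.6055  0.2518] open 0.092 grip 0.0 F [-0.2291  0.235   0.0109] j [ 1.2174  0.4345  0.025   1.5732 -0.0116  1.134  -0.0751]
-> [ 0.3  -0.4   0.25] row [0.7654, -0.6523, 0.007, 0.0, 0.0, -0.2848] n 4.0
-> [ 0.42 -0.17  0.25] row [0.9591, -0.3962, 0.0, 0.0, 0.0, -0.3889] n 4.2
-> [0.4525 0.06   0.24  ] row [0.9223, -0.1125, 0.04, 0.0, 0.0, -0.3889] n 3.7
-> [0.4525 0.096  0.14  ] row [0.1353, 0.0493, 0.4, 0.0, 0.0, -0.1111] n 1.7
-> [0.4525 0.096  0.075 ] row [0.0, 0.0, 0.26, 0.0, 0.0, 0.0] n 1.0
[ 0.6244 -0.2524] [ 0.6209 -0.197 ]
```

Call:
drive_tool(
  series=[
    [0.765,-0.652,0.007,0,0,-0.285,1],
    [0.765,-0.652,0.007,0,0,-0.285,1],
    [0.765,-0.652,0.007,0,0,-0.285,1],
    [0.765,-0.652,0.007,0,0,-0.285,1],
    [0.765,-0.652,0.007,0,0,-0.285,1],
  ],
)

```text
t: 4.82
eef_pos: [0.3032, -0.396, 0.2504]
tool_rot: [-2.947, -1.086, -0.003]
contact_force: [-0.1, -1.3, -0.5]
opening: 0.0916
grasp_force: 0.0
```

Call:
drive_tool(
  series=[
    [0.959,-0.396,0,0,0,-0.389,1],
    [0.959,-0.396,0,0,0,-0.389,1],
    [0.959,-0.396,0,0,0,-0.389,1],
    [0.959,-0.396,0,0,0,-0.389,1],
    [0.959,-0.396,0,0,0,-0.389,1],
  ],
)

```text
t: 5.45
eef_pos: [0.4217, -0.167, 0.2504]
tool_rot: [2.486, 1.92, 0.003]
contact_force: [-1.0, -0.5, -0.1]
opening: 0.0918
grasp_force: 0.0
```

Call:
drive_tool(
  series=[
    [0.922,-0.113,0.04,0,0,-0.389,1],
    [0.922,-0.113,0.04,0,0,-0.389,1],
    [0.922,-0.113,0.04,0,0,-0.389,1],
    [0.922,-0.113,0.04,0,0,-0.389,1],
    [0.922,-0.113,0.04,0,0,-0.389,1],
  ],
)

```text
t: 6.08
eef_pos: [0.4527, 0.062, 0.2401]
tool_rot: [-1.796, -2.577, -0.002]
contact_force: [0.0, -0.7, 1.3]
opening: 0.0918
grasp_force: 0.0
```

Call:
drive_tool(
  series=[
    [0.135,0.049,0.4,0,0,-0.111,1],
    [0.135,0.049,0.4,0,0,-0.111,1],
    [0.135,0.049,0.4,0,0,-0.111,1],
    [0.135,0.049,0.4,0,0,-0.111,1],
  ],
)

```text
t: 6.58
eef_pos: [0.453, 0.0942, 0.1409]
tool_rot: [1.573, 2.718, -0.0]
contact_force: [0.9, 0.2, -0.2]
opening: 0.0919
grasp_force: 0.0
```

```bash
python3 - <<'E'
from h import *
plan(((.4525,.096,.075),tool(30)))
b=[]
for c in("top","side"):
    im=env.read_camera(c); b.append(rect(im,c,.4525,.096,.076,.1,300))
    print([np.round(d["location"],4).tolist() for d in env.place_of(c,"bush")])
cv2.imwrite("pics/bush.png",np.hstack(b))
E
```

```text
t 6.58 tcp [0.453  0.0942 0.1409] open 0.0919 grip 0.0 F [ 0.9211  0.2395 -0.2107] j [ 0.2068  0.395  -0.6677  2.0492  0.3383  0.8048 -0.1398]
-> [0.4525 0.096  0.075 ] row [0.0074, 0.0018, 0.2638, 0.0002, 0.0006, -0.0012] n 1.1
[[0.3536, 0.1578, -0.0014], [0.4516, -0.0012, -0.0025]]
[[0.3514, 0.1582, -0.0045], [0.4517, 0.0955, -0.0043], [0.449, -0.0014, -0.0012]]
```

View pics/bush.png

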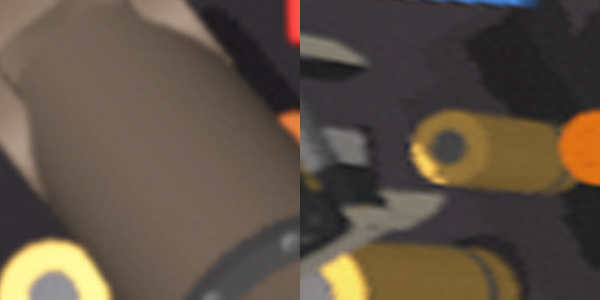

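The side crop shows the small brass bush, top at (450,148) in the right half and dark band at its foot. It is not the orange one at (595,148) or the large brass at the lower edge. The open fingers stand above it, so I go down and grip.

Call:
drive_tool(
  series=[
    [0.007,0.002,0.264,0,0,0,1],
    [0.007,0.002,0.264,0,0,0,1],
    [0.007,0.002,0.264,0,0,0,1],
    [0.007,0.002,0.264,0,0,0,-0.2],
    [0.007,0.002,0.264,0,0,0,-0.2],
    [0.007,0.002,0.264,0,0,0,-0.2],
    [0.007,0.002,0.264,0,0,0,-0.2],
    [0.007,0.002,0.264,0,0,0,-0.2],
  ],
  newtons=35,
)

```text
t: 7.78
eef_pos: [0.4516, 0.0975, 0.0741]
tool_rot: [1.57, 2.721, -0.0]
contact_force: [-1.2, -1.1, 2.2]
opening: 0.0493
grasp_force: 35.0
```

Call:
drive_tool(
  series=[
    [0,0,-0.55,0,0,0,-0.2],
    [0,0,-0.55,0,0,0,-0.2],
    [0,0,-0.55,0,0,0,-0.2],
    [0,0,-0.55,0,0,0,-0.2],
  ],
)

```text
t: 8.28
eef_pos: [0.4515, 0.097, 0.2112]
tool_rot: [1.571, 2.72, -0.001]
contact_force: [-0.9, -0.6, -5.2]
opening: 0.0492
grasp_force: 35.0
```

```bash
python3 - <<'E'
from h import *
q=box(0,-.054)
plan(((.56,-.1,.21),tool(15)),((*q,.21),tool(CY)),((*q,.1),tool(CY)),((*q,.0815),tool(CY)))
E
```

```text
t 8.28 tcp [0.4515 0.097  0.2112] open 0.0492 grip 34.995296001434326 F [-0.9264 -0.5932 -5.2325] j [ 0.2718  0.3031 -0.7317  1.9648  0.2465  0.9626 -0.0561]
-> [ 0.56 -0.1   0.21] row [-0.8994, -0.018, 0.0054, 0.0, 0.0005, 0.1665] n 3.6
-> [ 0.6244 -0.2524  0.21  ] row [-0.6555, 0.0912, 0.0, 0.0, 0.0, 0.1261] n 2.6
-> [ 0.6244 -0.2524  0.1   ] row [0.0, 0.0, 0.44, 0.0, 0.0, 0.0] n 1.8
-> [ 0.6244 -0.2524  0.0815] row [0.0, 0.0, 0.074, 0.0, 0.0, 0.0] n 0.3
```

Call:
drive_tool(
  series=[
    [-0.9,-0.018,0,0,0,0.166,-0.2],
    [-0.9,-0.018,0,0,0,0.166,-0.2],
    [-0.9,-0.018,0,0,0,0.166,-0.2],
    [-0.9,-0.018,0,0,0,0.166,-0.2],
    [-0.9,-0.018,0,0,0,0.166,-0.2],
  ],
)

```text
t: 8.9
eef_pos: [0.5597, -0.1037, 0.2076]
tool_rot: [-1.915, -2.486, 0.006]
contact_force: [-0.3, -0.3, -4.0]
opening: 0.0491
grasp_force: 35.0
```

Call:
drive_tool(
  series=[
    [-0.655,0.091,0,0,0,0.126,-0.2],
    [-0.655,0.091,0,0,0,0.126,-0.2],
    [-0.655,0.091,0,0,0,0.126,-0.2],
    [-0.655,0.091,0,0,0,0.126,-0.2],
    [-0.655,0.091,0,0,0,0.126,-0.2],
  ],
)

```text
t: 9.52
eef_pos: [0.624, -0.2498, 0.209]
tool_rot: [-2.143, -2.291, 0.002]
contact_force: [-0.2, 0.5, -4.8]
opening: 0.0497
grasp_force: 35.0
```

```bash
python3 - <<'E'
from h import *
q=box(0,-.054)
plan(((*q,.15),tool(CY)),((*q,.081),tool(CY)))
im=env.read_camera("side"); cv2.imwrite("pics/over.png",cv2.resize(im[200:380,220:400],None,fx=3,fy=3,interpolation=cv2.INTER_CUBIC))
E
```

```text
t 9.53 tcp [ 0.624  -0.2498  0.209 ] open 0.0497 grip 34.99558746814728 F [-0.2244  0.5387 -4.8053] j [ 0.59    0.5951 -0.4665  1.4643  0.278   1.1524  0.1454]
-> [ 0.6244 -0.2524  0.15  ] row [-0.0111, 0.0019, 0.2358, -0.0023, -0.0015, 0.0021] n 0.9
-> [ 0.6244 -0.2524  0.081 ] row [0.0, 0.0, 0.276, 0.0, 0.0, 0.0] n 1.1
```

View pics/over.png

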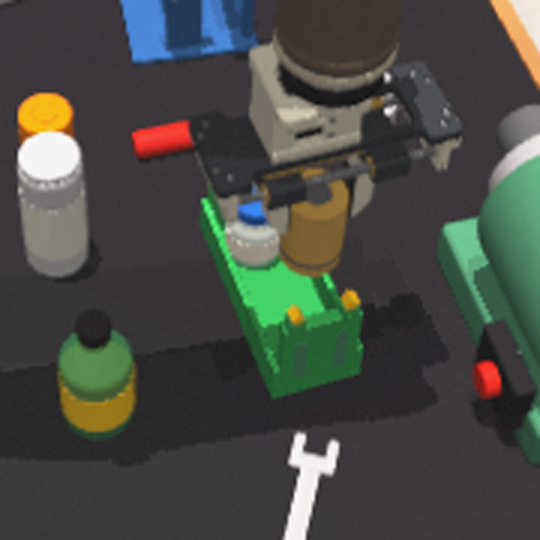

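The bush hangs upright at (315,230) in the crop, in line with the box's -y half. Now I lower it.

Call:
drive_tool(
  series=[
    [-0.011,0.002,0.24,0,0,0.002,-0.2],
    [-0.011,0.002,0.36,0,0,0.002,-0.2],
    [-0.011,0.002,0.44,0,0,0.002,-0.2],
    [-0.011,0.002,0.48,0,0,0.002,-0.2],
    [-0.011,0.002,0.5,0,0,0.002,-0.2],
    [-0.011,0.002,0.508,0,0,0.002,-0.2],
    [-0.011,0.002,0.512,0,0,0.002,-0.2],
    [-0.011,0.002,0.512,0,0,0.002,-0.2],
  ],
)

```text
t: 10.58
eef_pos: [0.6258, -0.2546, 0.084]
tool_rot: [2.151, 2.289, 0.0]
contact_force: [-0.8, 0.9, -4.5]
opening: 0.0497
grasp_force: 35.0
```

Call:
drive_tool(
  series=[
    [0.008,0,0.008,0,0,0,-0.2],
    [0.008,0,0.016,0,0,0,-0.2],
    [0.008,0,0.016,0,0,0,-0.2],
  ],
)

```text
t: 10.95
eef_pos: [0.6256, -0.2521, 0.0802]
tool_rot: [2.151, 2.29, 0.0]
contact_force: [-2.4, 0.6, 3.5]
opening: 0.0494
grasp_force: 35.0
```

Call:
drive_tool(
  series=[
    [0,0,0,0,0,0,0.6],
    [0,0,0,0,0,0,0.6],
    [0,0,0,0,0,0,0.6],
    [0,0,-0.2,0,0,0,0.8],
    [0,0,-0.4,0,0,0,1],
    [0,0,-0.52,0,0,0,1],
    [0,0,-0.52,0,0,0,1],
  ],
)

```text
t: 11.82
eef_pos: [0.6271, -0.2527, 0.2126]
tool_rot: [2.148, 2.286, 0.004]
contact_force: [0.4, 0.5, -0.2]
opening: 0.0919
grasp_force: 0.0
```

```bash
python3 - <<'E'
from h import *
plan(((.58,-.03,.21),tool(5)),((.46,.19,.21),tool(10)),((.4395,.252,.14),tool(10)),((.4395,.252,.075),tool(10)))
for c in("top","side"):
    env.read_camera(c)
    for n in ("bush","block","jar"): print(c,n,[(np.round(d["location"],4).tolist(),d["conf"]) for d in env.place_of(c,n)])
E
```

```text
t 11.82 tcp [ 0.6271 -0.2527  0.2126] open 0.0919 grip 0.0 F [ 0.4227  0.5471 -0.1895] j [ 0.5917  0.593  -0.4662  1.4582  0.2795  1.1509  0.1433]
-> [ 0.58 -0.03  0.21] row [0.901, -0.1328, 0.008, 0.0032, 0.0014, -0.0161] n 3.6
-> [0.46 0.19 0.21] row [0.9185, -0.4015, 0.0, 0.0, 0.0, -0.0556] n 4.0
-> [0.4395 0.252  0.14  ] row [0.2585, -0.0377, 0.28, 0.0, 0.0, 0.0] n 1.5
-> [0.4395 0.252  0.075 ] row [0.0, 0.0, 0.26, 0.0, 0.0, 0.0] n 1.0
top bush [([0.3569, 0.1603, -0.0026], 0.81), ([0.6283, -0.2553, 0.0094], 0.58), ([0.6584, 0.1865, 0.2797], 0.48)]
top block [([0.4391, 0.255, -0.0012], 0.93), ([0.6222, -0.0037, -0.0007], 0.29)]
top jar [([0.6191, 0.1899, -0.0009], 0.23)]
side bush [([0.3492, 0.1581, -0.0015], 0.97), ([0.6251, -0.2531, 0.0061], 0.76), ([0.4487, -0.0035, -0.0022], 0.65), ([0.5665, -0.4212, 0.0038], 0.64), ([0.613, -0.1096, 0.0937], 0.43)]
side block [([0.4395, 0.2532, 0.0018], 0.63), ([0.6241, -0.2014, 0.0024], 0.16)]
side jar [([0.615, -0.1434, 0.0048], 0.74)]
```

Call:
drive_tool(
  series=[
    [0.901,-0.133,0.008,0.003,0.001,-0.016,1],
    [0.901,-0.133,0.008,0.003,0.001,-0.016,1],
    [0.901,-0.133,0.008,0.003,0.001,-0.016,1],
    [0.901,-0.133,0.008,0.003,0.001,-0.016,1],
    [0.901,-0.133,0.008,0.003,0.001,-0.016,1],
  ],
)

```text
t: 12.85
eef_pos: [0.5775, -0.0252, 0.2077]
tool_rot: [-2.111, -2.319, 0.002]
contact_force: [0.5, -0.6, 0.6]
opening: 0.0919
grasp_force: 0.0
```

Call:
drive_tool(
  series=[
    [0.918,-0.401,0,0,0,-0.056,1],
    [0.918,-0.401,0,0,0,-0.056,1],
    [0.918,-0.401,0,0,0,-0.056,1],
    [0.918,-0.401,0,0,0,-0.056,1],
    [0.918,-0.401,0,0,0,-0.056,1],
  ],
)

```text
t: 13.48
eef_pos: [0.4563, 0.1943, 0.2088]
tool_rot: [-2.006, -2.411, 0.001]
contact_force: [0.1, -0.9, -0.1]
opening: 0.0918
grasp_force: 0.0
```

Call:
drive_tool(
  series=[
    [0.258,-0.038,0.26,0,0,0,1],
    [0.258,-0.038,0.26,0,0,0,1],
    [0.258,-0.038,0.26,0,0,0,1],
    [0.258,-0.038,0.26,0,0,0,1],
  ],
)

```text
t: 13.98
eef_pos: [0.4388, 0.2507, 0.1438]
tool_rot: [-2.018, -2.403, 0.004]
contact_force: [0.8, -0.9, -0.1]
opening: 0.0918
grasp_force: 0.0
```

```bash
python3 - <<'E'
from h import *
plan(((.4395,.252,.075),tool(10)))
b=[]
for c in("top","side"):
    im=env.read_camera(c); b.append(rect(im,c,.4395,.252,.076,.08,300))
cv2.imwrite("pics/block.png",np.hstack(b))
E
```

```text
t 13.97 tcp [0.4388 0.2507 0.1438] open 0.0918 grip 0.0 F [ 0.7898 -0.9233 -0.0951] j [-0.154   0.4451 -0.6177  1.9489  0.333   0.8528 -0.7752]
-> [0.4395 0.252  0.075 ] row [0.0041, 0.005, 0.2752, -0.0026, -0.0008, -0.0007] n 1.1
```

View pics/block.png

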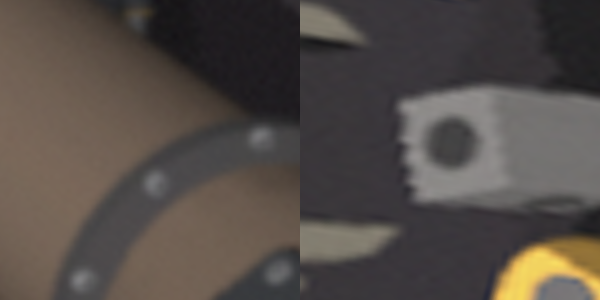

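The right half shows the block's top bore at (450,142) and a side bore on its -x face, so the jaws close on its x faces as wanted. Down and grip.

Call:
drive_tool(
  series=[
    [0.004,0.005,0.273,0,0,0,1],
    [0.004,0.005,0.273,0,0,0,1],
    [0.004,0.005,0.273,0,0,0,1],
    [0.004,0.005,0.273,0,0,0,-0.1],
    [0.004,0.005,0.273,0,0,0,-0.1],
    [0.004,0.005,0.273,0,0,0,-0.1],
    [0.004,0.005,0.273,0,0,0,-0.1],
    [0.004,0.005,0.273,0,0,0,-0.1],
  ],
  newtons=40,
)

```text
t: 15.08
eef_pos: [0.4388, 0.2537, 0.0757]
tool_rot: [-2.016, -2.404, 0.001]
contact_force: [2.4, -0.1, 4.2]
opening: 0.0556
grasp_force: 40.0
```

Call:
drive_tool(
  series=[
    [0,0,-0.55,0,0,0,-0.1],
    [0,0,-0.55,0,0,0,-0.1],
    [0,0,-0.55,0,0,0,-0.1],
    [0,0,-0.55,0,0,0,-0.1],
  ],
)

```text
t: 15.58
eef_pos: [0.4386, 0.2526, 0.2122]
tool_rot: [-2.016, -2.404, 0.004]
contact_force: [-0.4, -0.5, -6.5]
opening: 0.0558
grasp_force: 40.0
```

```bash
python3 - <<'E'
from h import *
q=box(0,.0015)
plan(((.55,.03,.21),tool(6)),((*q,.21),tool(CY)))
env.read_camera("side")
k=[d for d in env.regions_of("side","block")]
for d in k: print(d["conf"],np.argwhere(d["pixels"]).mean(0)[::-1],d["pixels"].sum())
print([(d["location"],d["conf"]) for d in env.place_of("side","block")])
E
```

```text
t 15.57 tcp [0.4386 0.2526 0.2122] open 0.0558 grip 39.97961103916168 F [-0.4445 -0.5453 -6.5383] j [-0.1089  0.366  -0.6661  1.8664  0.2613  1.0017 -0.711 ]
-> [0.55 0.03 0.21] row [-0.9544, 0.2838, 0.0063, -0.0031, -0.0007, 0.0446] n 4.0
-> [ 0.6209 -0.197   0.21  ] row [-0.9327, 0.1872, 0.0, 0.0, 0.0, 0.0261] n 3.8
0.74 [212.9253 153.9915] 589
0.44 [236.5568 267.9427] 907
[([0.4403, 0.252, 0.1374], 0.64)]
```

Call:
drive_tool(
  series=[
    [-0.954,0.284,0.006,-0.003,0,0.045,-0.1],
    [-0.954,0.284,0.006,-0.003,0,0.045,-0.1],
    [-0.954,0.284,0.006,-0.003,0,0.045,-0.1],
    [-0.954,0.284,0.006,-0.003,0,0.045,-0.1],
    [-0.954,0.284,0.006,-0.003,0,0.045,-0.1],
  ],
)

```text
t: 16.35
eef_pos: [0.5512, 0.0239, 0.2076]
tool_rot: [-2.112, -2.323, 0.005]
contact_force: [-1.1, -0.1, -5.1]
opening: 0.0555
grasp_force: 40.0
```

Call:
drive_tool(
  series=[
    [-0.932,0.187,0,0,0,0.026,-0.1],
    [-0.932,0.187,0,0,0,0.026,-0.1],
    [-0.932,0.187,0,0,0,0.026,-0.1],
    [-0.932,0.187,0,0,0,0.026,-0.1],
    [-0.932,0.187,0,0,0,0.026,-0.1],
    [-0.932,0.187,0,0,0,0.026,-0.1],
  ],
)

```text
t: 17.1
eef_pos: [0.6205, -0.1947, 0.208]
tool_rot: [-2.145, -2.288, -0.001]
contact_force: [0.6, 1.5, -6.5]
opening: 0.0554
grasp_force: 40.0
```

```bash
python3 - <<'E'
from h import *
q=box(0,.0015)
plan(((*q,.165),tool(CY)),((*q,.085),tool(CY)))
im=env.read_camera("side")
cv2.imwrite("pics/over2.png",cv2.resize(im[200:380,220:400],None,fx=3,fy=3,interpolation=cv2.INTER_CUBIC))
for n in("bush","jar","block"): print(n,[(d["location"],d["conf"]) for d in env.place_of("side",n)])
E
```

```text
t 17.1 tcp [ 0.6205 -0.1947  0.208 ] open 0.0554 grip 39.98292624950409 F [ 0.5536  1.4604 -6.488 ] j [ 0.5341  0.5644 -0.4847  1.5251  0.2762  1.1248  0.0573]
-> [ 0.6209 -0.197   0.165 ] row [-0.0098, 0.0017, 0.172, -0.0019, -0.0025, 0.0005] n 0.7
-> [ 0.6209 -0.197   0.085 ] row [0.0, 0.0, 0.32, 0.0, 0.0, 0.0] n 1.3
bush [([0.3518, 0.1571, -0.002], 0.82), ([0.6316, -0.2526, 0.0042], 0.8), ([0.4489, 0.001, -0.0024], 0.56)]
jar [([0.6126, -0.1417, 0.0023], 0.55)]
block [([0.6186, -0.1933, 0.1337], 0.72), ([0.4434, -0.1053, 0.0004], 0.63)]
```

View pics/over2.png

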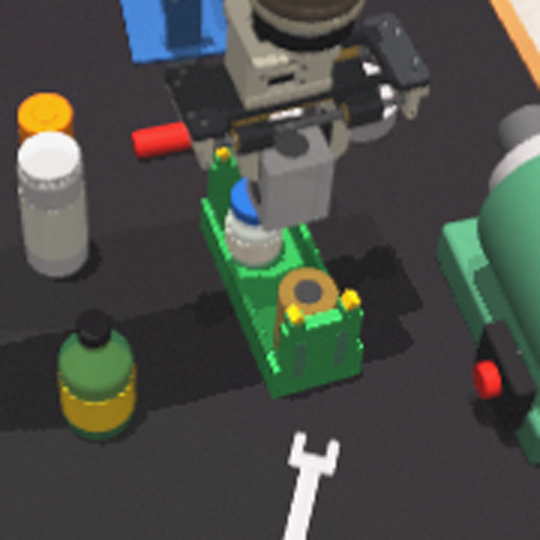

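```bash
python3 - <<'E'
from h import *
B=R.from_euler("z",CY,degrees=True).as_matrix()[:2,:2]
for c in("top","side"):
    im=cv2.imread(f"pics/{c}0.png");h=cv2.cvtColor(im,cv2.COLOR_BGR2HSV)
    m=cv2.inRange(h,(100,150,90),(125,255,255));n,l,s,ct=cv2.connectedComponentsWithStats(m)
    for i in range(1,n):
        w=to_plane(c,ct[i],.08)[0]
        if s[i,4]>20 and abs(w[0]-.615)<.05 and abs(w[1]+.14)<.06: print(c,s[i],w,(w[:2]-CR)@B)
# bush bore in the enlarged crop (308,291) -> pixel
w=to_plane("side",[[220+308/3,200+291/3]],.082)[0];print(w,(w[:2]-CR)@B)
E
```

```text
top [322 203  16  17 200] [ 0.6147 -0.1446  0.08  ] [-0.0029  0.0542]
side [297 259  17  16 226] [ 0.6144 -0.1483  0.08  ] [-0.0034  0.0506]
[ 0.6289 -0.2533  0.082 ] [ 0.0044 -0.0552]
```

Call:
drive_tool(
  series=[
    [-0.013,0.002,0.1,-0.002,-0.002,0,-0.1],
    [-0.013,0.002,0.22,-0.002,-0.002,0,-0.1],
    [-0.013,0.002,0.3,-0.002,-0.002,0,-0.1],
    [-0.013,0.002,0.36,-0.002,-0.002,0,-0.1],
    [-0.013,0.002,0.42,-0.002,-0.002,0,-0.1],
    [-0.013,0.002,0.46,-0.002,-0.002,0,-0.1],
    [-0.013,0.002,0.48,-0.002,-0.002,0,-0.1],
    [-0.013,0.002,0.48,-0.002,-0.002,0,-0.1],
  ],
)

```text
t: 18.3
eef_pos: [0.6219, -0.1991, 0.0899]
tool_rot: [2.147, 2.289, 0.002]
contact_force: [0.3, -0.4, -5.1]
opening: 0.0558
grasp_force: 40.0
```

Call:
drive_tool(
  series=[
    [0.004,0,0.016,0,0,0,-0.1],
    [0.004,0,0.026,0,0,0,-0.1],
    [0.004,0,0.032,0,0,0,-0.1],
    [0.004,0,0.032,0,0,0,-0.1],
  ],
)

```text
t: 18.8
eef_pos: [0.6219, -0.1981, 0.082]
tool_rot: [2.147, 2.289, 0.002]
contact_force: [-1.3, -0.3, -4.6]
opening: 0.056
grasp_force: 40.0
```

Call:
drive_tool(
  series=[
    [0,0,0.006,0,0,0,-0.1],
    [0,0,0.01,0,0,0,-0.1],
    [0,0,0.01,0,0,0,-0.1],
  ],
)

```text
t: 19.18
eef_pos: [0.622, -0.1981, 0.0818]
tool_rot: [2.147, 2.288, 0.002]
contact_force: [-5.5, 1.8, 16.1]
opening: 0.0561
grasp_force: 40.0
```

Call:
drive_tool(
  series=[
    [0,0,-0.006,0,0,0,0.6],
    [0,0,-0.006,0,0,0,0.6],
    [0,0,-0.006,0,0,0,0.6],
    [0,0,-0.2,0,0,0,0.8],
    [0,0,-0.4,0,0,0,1],
    [0,0,-0.6,0,0,0,1],
    [0,0,-0.6,0,0,0,1],
  ],
)

```text
t: 20.05
eef_pos: [0.6238, -0.1979, 0.2341]
tool_rot: [2.143, 2.284, 0.008]
contact_force: [0.0, -0.3, -1.0]
opening: 0.0917
grasp_force: 0.0
```

```bash
python3 - <<'E'
from h import *
Y=-4.25
g=tool(Y,28); z=g.as_matrix()[:,2]; m=np.array([.6155,.204,.098])
# grasp point 5 mm above bar middle along bar z; TCP 6 mm behind that
near=m-z*.011
print("tcp goal",near)
plan(((.50,.03,.25),tool(0,14)),(near-z*.17,g),(near-z*.05,g),(near,g))
for c in("top","side"):
    env.read_camera(c)
    for n in("bush","jar","block","bar_mid"): print(c,n,[(np.round(d["location"],4).tolist(),round(d["conf"],2)) for d in env.place_of(c,n)])
E
```

```text
tcp goal [0.6104 0.2044 0.1077]
t 20.05 tcp [ 0.6238 -0.1979  0.2341] open 0.0917 grip 0.0 F [ 0.0211 -0.3459 -0.958 ] j [ 0.5394  0.5414 -0.4902  1.4958  0.2695  1.1602  0.0671]
-> [0.5  0.03 0.25] row [0.9412, -0.4354, -0.0714, -0.1486, -0.003, 0.0406] n 4.2
-> [0.5308 0.2103 0.2578] row [0.7212, 0.1269, -0.0006, -0.1555, -0.017, 0.0442] n 2.9
-> [0.5869 0.2061 0.1519] row [0.0, 0.0, 0.48, 0.0, 0.0, 0.0] n 1.9
-> [0.6104 0.2044 0.1077] row [-0.0, -0.0, 0.2, 0.0, 0.0, 0.0] n 0.8
top bush [([0.3547, 0.1579, -0.0014], 0.78), ([0.4529, 0.0023, -0.0007], 0.78)]
top jar [([0.6171, -0.1437, 0.0037], 0.86)]
top block [([0.6195, -0.2013, 0.009], 0.54), ([0.6145, -0.1442, 0.0045], 0.18)]
top bar_mid [([0.6146, 0.2019, 0.0992], 0.68)]
side bush [([0.3533, 0.1549, -0.0024], 0.89), ([0.6253, -0.2524, 0.0036], 0.72), ([0.4486, 0.0014, 0.001], 0.53)]
side jar [([0.6128, -0.1396, -0.0006], 0.73)]
side block [([0.6209, -0.197, 0.0091], 0.59), ([0.618, 0.2033, 0.0924], 0.3)]
side bar_mid [([0.6166, 0.2013, 0.0961], 0.85)]
```

Call:
drive_tool(
  series=[
    [0.941,-0.435,-0.071,-0.149,-0.003,0.041,0.4],
    [0.941,-0.435,-0.071,-0.149,-0.003,0.041,0.4],
    [0.941,-0.435,-0.071,-0.149,-0.003,0.041,0.4],
    [0.941,-0.435,-0.071,-0.149,-0.003,0.041,0.4],
    [0.941,-0.435,-0.071,-0.149,-0.003,0.041,0.4],
    [0.941,-0.435,-0.071,-0.149,-0.003,0.041,0.4],
  ],
)

```text
t: 21.3
eef_pos: [0.4979, 0.0304, 0.2469]
tool_rot: [2.095, 2.097, 0.252]
contact_force: [-0.6, -0.1, -0.0]
opening: 0.0642
grasp_force: 0.0
```

Call:
drive_tool(
  series=[
    [0.721,0.127,0,-0.156,-0.017,0.044,0.4],
    [0.721,0.127,0,-0.156,-0.017,0.044,0.4],
    [0.721,0.127,0,-0.156,-0.017,0.044,0.4],
    [0.721,0.127,0,-0.156,-0.017,0.044,0.4],
    [0.721,0.127,0,-0.156,-0.017,0.044,0.4],
  ],
)

```text
t: 21.92
eef_pos: [0.53, 0.2136, 0.2543]
tool_rot: [2.016, 1.876, 0.465]
contact_force: [-0.4, -0.9, -0.3]
opening: 0.0644
grasp_force: 0.0
```

Call:
drive_tool(
  series=[
    [0,0,0.2,0,0,0,0.4],
    [0,0,0.36,0,0,0,0.4],
    [0,0,0.44,0,0,0,0.4],
    [0,0,0.44,0,0,0,0.4],
  ],
)

```text
t: 22.42
eef_pos: [0.5803, 0.2032, 0.1547]
tool_rot: [2.021, 1.869, 0.455]
contact_force: [-0.3, -0.0, 0.1]
opening: 0.0643
grasp_force: 0.0
```

```bash
python3 - <<'E'
from h import *
g=tool(-4.25,28); z=g.as_matrix()[:,2]; m=np.array([.6155,.203,.098])
plan((m-z*.011,g))
im=env.read_camera("side")
for n in("bar_mid","lamp"): print([(np.round(d["location"],4).tolist(),round(d["conf"],2)) for d in env.place_of("side",n)])
cv2.imwrite("pics/bar.png",cv2.resize(im[100:240,210:350],None,fx=4,fy=4,interpolation=cv2.INTER_CUBIC))
E
```

```text
t 22.43 tcp [0.5803 0.2032 0.1547] open 0.0643 grip 0.0 F [-0.3053 -0.0301  0.1149] j [-0.1999  0.4165 -0.4944  2.0585  1.0509  0.5796 -1.5693]
-> [0.6104 0.2034 0.1077] row [0.0106, 0.0198, 0.2218, -0.0061, 0.0023, -0.0018] n 0.9
[([0.6162, 0.1982, 0.0959], 0.65)]
[([0.6588, 0.1871, 0.2785], 0.88), ([0.6178, 0.1878, -0.0041], 0.62)]
```

View pics/bar.png

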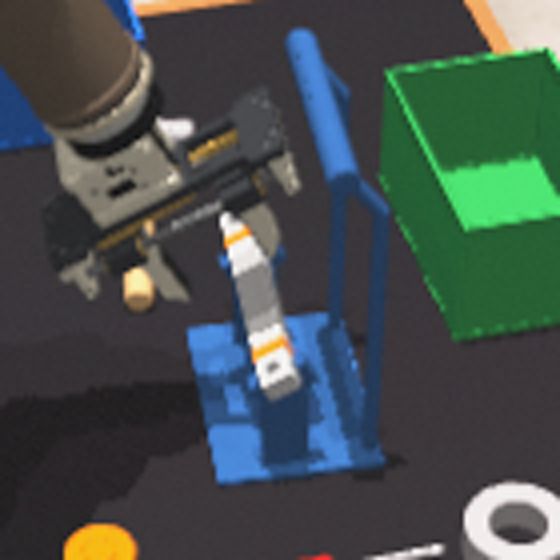

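The fingers at (170,270) and (262,225) straddle the bar in line with its lean, and the lamp tube at (320,110) stays clear of the gripper. I move in along the tool axis and grip.

Call:
drive_tool(
  series=[
    [0.01,0.02,0.08,-0.006,0.002,-0.002,0.4],
    [0.01,0.02,0.16,-0.006,0.002,-0.002,0.4],
    [0.01,0.02,0.22,-0.006,0.002,-0.002,0.4],
    [0.01,0.02,0.22,-0.006,0.002,-0.002,0.4],
    [0.01,0.02,0.22,-0.006,0.002,-0.002,0.4],
  ],
)

```text
t: 23.2
eef_pos: [0.6098, 0.207, 0.1117]
tool_rot: [2.008, 1.87, 0.474]
contact_force: [-0.3, -0.2, -0.6]
opening: 0.0645
grasp_force: 0.0
```

```bash
python3 - <<'E'
from h import *
g=tool(-4.25,28); z=g.as_matrix()[:,2]; m=np.array([.6155,.203,.098])
plan((m-z*.011,g))
E
```

```text
t 23.2 tcp [0.6098 0.207  0.1117] open 0.0645 grip 0.0 F [-0.3031 -0.2111 -0.5955] j [-0.242   0.5092 -0.4218  2.0453  1.2177  0.5213 -1.7072]
-> [0.6104 0.2034 0.1077] row [-0.0143, -0.0047, 0.0156, 0.0026, -0.0029, 0.0013] n 0.1
```

Close on the bar, then draw it out along its own z.

Call:
drive_tool(
  series=[
    [-0.014,-0.005,0.014,0,0,0,0.4],
    [-0.014,-0.005,0.014,0,0,0,0.4],
    [-0.014,-0.005,0.014,0,0,0,-0.6],
    [-0.014,-0.005,0.014,0,0,0,-0.6],
    [-0.014,-0.005,0.014,0,0,0,-0.6],
    [-0.014,-0.005,0.014,0,0,0,-0.6],
    [-0.014,-0.005,0.014,0,0,0,-0.6],
  ],
  newtons=40,
)

```text
t: 24.08
eef_pos: [0.61, 0.2033, 0.1068]
tool_rot: [2.009, 1.871, 0.472]
contact_force: [0.2, -0.3, -0.1]
opening: 0.0257
grasp_force: 40.0
```

```bash
python3 - <<'E'
from h import *
plan()
E
```

```text
t 24.07 tcp [0.61   0.2033 0.1068] open 0.0257 grip 39.99658226966858 F [ 0.1682 -0.334  -0.1103] j [-0.2414  0.5147 -0.4139  2.0514  1.2359  0.512  -1.7216]
```

Call:
drive_tool(
  series=[
    [0,0,-0.1,0,0,0,-0.6],
    [0,0,-0.2,0,0,0,-0.6],
    [0,0,-0.4,0,0,0,-0.6],
    [0,0,-0.6,0,0,0,-0.6],
    [0,0,-0.6,0,0,0,-0.6],
  ],
)

```text
t: 24.7
eef_pos: [0.539, 0.2094, 0.2422]
tool_rot: [2.006, 1.871, 0.479]
contact_force: [0.2, -0.2, -3.9]
opening: 0.0254
grasp_force: 40.0
```

```bash
python3 - <<'E'
from h import *
q=box(0,0)
s=env.state();r=R.from_rotvec(s["tool_rot"])
for c in("top","side"):
    env.read_camera(c)
    for n in("bar","bar_mid"):
        for d in env.place_of(c,n)[:2]: print(c,n,round(d["conf"],2),np.round(d["location"],4),"in tool",r.inv().apply(np.array(d["location"])-s["eef_pos"]))
    for d in env.regions_of(c,"bar")[:1]:
        w=to_plane(c,np.argwhere(d["pixels"])[:,::-1],s["eef_pos"][2]-.011*.883)
        t=r.inv().apply(w-s["eef_pos"]);print("mask x range",np.percentile(t[:,0],[0,2,50,98,100]),t.mean(0),len(t))
plan(((.50,.03,.25),tool(0,14)),((*q,.2),tool(CY)))
E
```

```text
top bar 0.69 [0.5528 0.2133 0.2237] in tool [0.0048 0.0031 0.0228]
top bar 0.48 [ 0.4373 -0.1006  0.0035] in tool [-0.3174 -0.1834  0.1705]
top bar_mid 0.69 [0.5402 0.21   0.2313] in tool [ 0.0006 -0.0041  0.0102]
top bar_mid 0.23 [ 0.7595 -0.0075  0.0028] in tool [-0.2024  0.0931  0.3215]
mask x range [-0.1037 -0.0993 -0.0352  0.103   0.1069] [-0.006   0.0008  0.0115] 694
side bar 0.61 [0.5435 0.2065 0.2227] in tool [-0.0027 -0.0051  0.0194]
side bar 0.23 [ 0.6218 -0.1971  0.0076] in tool [-0.401  -0.0135  0.2573]
side bar_mid 0.86 [0.5416 0.203  0.2258] in tool [-0.0063 -0.0051  0.0159]
mask x range [-0.1131 -0.1093 -0.0483  0.0275  0.0339] [-0.0464  0.0006  0.0111] 310
t 25.1 tcp [0.5393 0.2075 0.2377] open 0.0257 grip 39.99513387680054 F [-0.104  -0.2827 -2.9692] j [-0.1383  0.2516 -0.5996  2.0453  0.8114  0.6783 -1.3631]
-> [0.5  0.03 0.25] row [-0.7194, -0.0704, -0.0944, 0.1562, 0.0152, -0.0424] n 2.9
-> [ 0.621  -0.1985  0.2   ] row [-0.914, 0.4212, 0.3111, 0.1555, 0.005, -0.0404] n 4.2
```

Call:
drive_tool(
  series=[
    [-0.72,-0.07,-0.094,0.156,0.015,-0.042,-0.6],
    [-0.72,-0.07,-0.094,0.156,0.015,-0.042,-0.6],
    [-0.72,-0.07,-0.094,0.156,0.015,-0.042,-0.6],
    [-0.72,-0.07,-0.094,0.156,0.015,-0.042,-0.6],
    [-0.72,-0.07,-0.094,0.156,0.015,-0.042,-0.6],
  ],
)

```text
t: 25.72
eef_pos: [0.4997, 0.0259, 0.2504]
tool_rot: [2.098, 2.083, 0.255]
contact_force: [0.3, 0.8, -3.7]
opening: 0.0257
grasp_force: 40.0
```

Call:
drive_tool(
  series=[
    [-0.914,0.421,0.311,0.155,0.005,-0.04,-0.6],
    [-0.914,0.421,0.311,0.155,0.005,-0.04,-0.6],
    [-0.914,0.421,0.311,0.155,0.005,-0.04,-0.6],
    [-0.914,0.421,0.311,0.155,0.005,-0.04,-0.6],
    [-0.914,0.421,0.311,0.155,0.005,-0.04,-0.6],
    [-0.914,0.421,0.311,0.155,0.005,-0.04,-0.6],
    [-0.914,0.421,0.311,0.155,0.005,-0.04,-0.6],
  ],
)

```text
t: 26.6
eef_pos: [0.6213, -0.1956, 0.2015]
tool_rot: [2.147, 2.292, 0.005]
contact_force: [0.8, 1.2, -3.2]
opening: 0.0257
grasp_force: 40.0
```

```bash
python3 - <<'E'
from h import *
q=box(0,0)
plan(((*q,.145),tool(CY)))
E
```

```text
t 26.6 tcp [ 0.6213 -0.1956  0.2015] open 0.0257 grip 39.99521791934967 F [ 0.8383  1.1903 -3.1583] j [ 0.5791  0.5831 -0.557   1.5319  0.3273  1.1179  0.0188]
-> [ 0.621  -0.1985  0.145 ] row [-0.0116, -0.0028, 0.2258, 0.0021, -0.001, 0.0013] n 0.9
```

Call:
drive_tool(
  series=[
    [-0.012,-0.003,0.1,0.002,-0.001,0.001,-0.6],
    [-0.012,-0.003,0.18,0.002,-0.001,0.001,-0.6],
    [-0.012,-0.003,0.224,0.002,-0.001,0.001,-0.6],
    [-0.012,-0.003,0.224,0.002,-0.001,0.001,-0.6],
    [-0.012,-0.003,0.224,0.002,-0.001,0.001,-0.6],
  ],
)

```text
t: 27.22
eef_pos: [0.6213, -0.2011, 0.146]
tool_rot: [2.151, 2.287, -0.0]
contact_force: [0.4, 0.1, -2.6]
opening: 0.0258
grasp_force: 40.0
```

```bash
python3 - <<'E'
from h import *
s=env.state();plan(((*box(0,0),.116),tool(CY)))
B=R.from_euler("z",CY,degrees=True).as_matrix()[:2,:2]
row=[]
for c in("top","side"):
    im=env.read_camera(c); h=cv2.cvtColor(im,cv2.COLOR_BGR2HSV)
    n,l,st,ct=cv2.connectedComponentsWithStats(cv2.inRange(h,(18,120,110),(35,255,255)))
    for i in range(1,n):
        w=to_plane(c,ct[i],.11)[0]
        if .55<w[0]<.69 and -.33<w[1]<-.06 and st[i,4]>5: print(c,"tip",st[i,4],w,"box",(w[:2]-CR)@B)
    for d in env.regions_of(c,"bar")[:1]:
        w=to_plane(c,np.argwhere(d["pixels"])[:,::-1],s["eef_pos"][2]-.003)[:,:2]
        b=(w-CR)@B
        for lo,hi in((-.1,-.075),(.075,.1)):
            k=b[(b[:,1]>lo)&(b[:,1]<hi)]
            if len(k): print(c,"bar end",len(k),k.min(0),k.max(0),k.mean(0))
    row.append(cv2.resize(im[180:340,230:400] if c=="side" else im[180:250,290:410],(400,376 if c=="side" else 233),interpolation=cv2.INTER_CUBIC))
row[0]=cv2.copyMakeBorder(row[0],0,143,0,0,cv2.BORDER_CONSTANT)
cv2.imwrite("pics/notch.png",np.hstack(row))
E
```

```text
t 27.23 tcp [ 0.6213 -0.2011  0.146 ] open 0.0258 grip 39.99514102935791 F [ 0.3964  0.0831 -2.6117] j [ 0.5711  0.6371 -0.5342  1.5851  0.3649  1.0188 -0.0086]
-> [ 0.621  -0.1985  0.116 ] row [0.0108, -0.0007, 0.12, 0.0007, 0.0008, -0.0015] n 0.5
top tip 11 [ 0.6452 -0.1079  0.11  ] box [0.03   0.0888]
top tip 19 [ 0.5904 -0.1096  0.11  ] box [-0.0248  0.0907]
top bar end 98 [-0.0127  0.0751] [0.0143 0.0986] [0.0003 0.0869]
side tip 117 [ 0.606  -0.2754  0.11  ] box [-0.0199 -0.0758]
side tip 25 [ 0.6518 -0.2876  0.11  ] box [ 0.0251 -0.0908]
side bar end 126 [-0.0169 -0.1   ] [ 0.0165 -0.0751] [-0.0004 -0.0875]
```

View pics/notch.png

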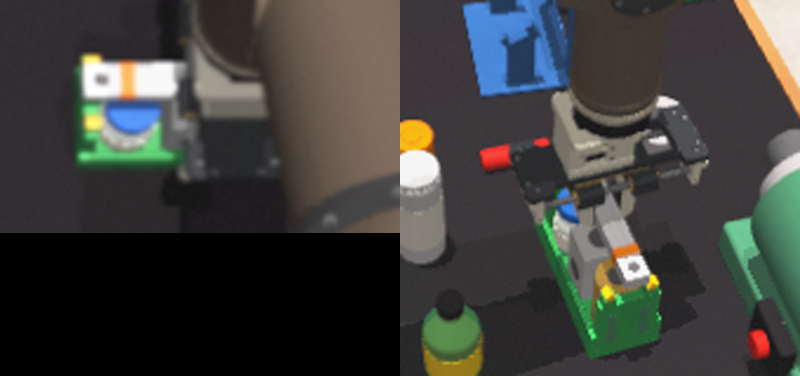

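The bar (white end at (105,78) left, (630,268) right) sits above the notches between the yellow tips, and its ends measure within 0.5 mm of the box's centre line. I lower it slowly.

Call:
drive_tool(
  series=[
    [0.008,0,0.03,0,0,0,-0.6],
    [0.008,0,0.06,0,0,0,-0.6],
    [0.008,0,0.08,0,0,0,-0.6],
    [0.008,0,0.095,0,0,0,-0.6],
    [0.008,0,0.105,0,0,0,-0.6],
    [0.008,0,0.108,0,0,0,-0.6],
    [0.008,0,0.108,0,0,0,-0.6],
  ],
)

```text
t: 28.3
eef_pos: [0.6208, -0.1994, 0.1184]
tool_rot: [2.152, 2.288, -0.001]
contact_force: [0.4, 1.0, -2.5]
opening: 0.0257
grasp_force: 40.0
```

Call:
drive_tool(
  series=[
    [0,0,0.004,0,0,0,-0.6],
    [0,0,0.008,0,0,0,-0.6],
    [0,0,0.01,0,0,0,-0.6],
    [0,0,0.01,0,0,0,-0.6],
  ],
)

```text
t: 28.8
eef_pos: [0.6207, -0.1993, 0.1157]
tool_rot: [2.152, 2.288, -0.001]
contact_force: [-0.5, -0.1, -2.6]
opening: 0.0256
grasp_force: 40.0
```

Call:
drive_tool(
  series=[
    [0,0,0.003,0,0,0,-0.6],
    [0,0,0.006,0,0,0,-0.6],
    [0,0,0.006,0,0,0,-0.6],
  ],
)

```text
t: 29.18
eef_pos: [0.6207, -0.1994, 0.1142]
tool_rot: [2.152, 2.288, -0.001]
contact_force: [-0.1, 0.0, -3.5]
opening: 0.0255
grasp_force: 40.0
```

Call:
drive_tool(
  series=[
    [0,0,0.003,0,0,0,-0.6],
    [0,0,0.006,0,0,0,-0.6],
    [0,0,0.006,0,0,0,-0.6],
  ],
)

```text
t: 29.55
eef_pos: [0.6208, -0.1994, 0.1136]
tool_rot: [2.152, 2.287, -0.001]
contact_force: [-4.1, -1.1, 4.6]
opening: 0.0256
grasp_force: 40.0
```

Call:
drive_tool(
  series=[
    [0,0,0,0,0,0,0.1],
    [0,0,0,0,0,0,0.1],
    [0,0,0,0,0,0,0.1],
    [0,0,-0.1,0,0,0,0.1],
    [0,0,-0.3,0,0,0,0.1],
    [0,0,-0.5,0,0,0,0.1],
    [0,0,-0.5,0,0,0,0.1],
  ],
)

```text
t: 30.42
eef_pos: [0.6231, -0.1991, 0.2424]
tool_rot: [2.147, 2.283, 0.005]
contact_force: [-0.3, 0.8, -0.4]
opening: 0.0504
grasp_force: 0.0
```

```bash
python3 - <<'E'
from h import *
plan(((.45,-.2,.3),tool(-5)))
E
```

```text
t 30.43 tcp [ 0.6231 -0.1991  0.2424] open 0.0504 grip 0.0 F [-0.2545  0.8125 -0.3529] j [ 0.5849  0.5508 -0.5649  1.4787  0.3083  1.1929  0.0363]
-> [ 0.45 -0.2   0.3 ] row [0.0381, -0.6894, -0.2356, 0.005, 0.0016, 0.0945] n 2.9
```

Call:
drive_tool(
  series=[
    [0.038,-0.689,-0.236,0,0,0.094,0.1],
    [0.038,-0.689,-0.236,0,0,0.094,0.1],
    [0.038,-0.689,-0.236,0,0,0.094,0.1],
    [0.038,-0.689,-0.236,0,0,0.094,0.1],
  ],
)

```text
t: 30.92
eef_pos: [0.4452, -0.201, 0.2976]
tool_rot: [2.316, 2.118, -0.004]
contact_force: [-0.1, -0.7, 0.4]
opening: 0.0505
grasp_force: 0.0
```

```bash
python3 - <<'E'
from h import *
B=R.from_euler("z",CY,degrees=True).as_matrix()[:2,:2]
row=[]
for c in("top","side"):
    im=env.read_camera(c)
    row.append(rect(im,c,.621,-.1985,.112,.12,380))
    for n in("bar","bar_mid","block","bush","jar"):
        for d in env.place_of(c,n):
            p=np.array(d["location"])
            if abs(p[0]-.62)<.06 and abs(p[1]+.2)<.1: print(c,n,round(d["conf"],2),"box",(p[:2]-CR)@B,p[2])
    for d in env.regions_of(c,"bar")[:1]:
        w=((to_plane(c,np.argwhere(d["pixels"])[:,::-1],.112)[:,:2]-CR)@B).astype(np.float32)
        print(c,"bar mask",cv2.minAreaRect(w*1000),w.mean(0))
cv2.imwrite("pics/end.png",np.hstack(row));print(env.state()["t"])
E
```

```text
top bar 0.96 box [0.0042 0.0027] 0.0931
top bar_mid 0.91 box [-0.0021 -0.0027] 0.1031
top block 0.8 box [-0.0032 -0.0023] 0.0063
top jar 0.62 box [-0.0038  0.0574] 0.0041
top jar 0.39 box [-0.0027  0.0017] 0.1061
top bar mask ((0.2367534637451172, 18.969703674316406), (164.77951049804688, 27.63046646118164), 89.81285095214844) [0.0009 0.0212]
side bar 0.7 box [-0.0038  0.0024] 0.0946
side bar_mid 0.72 box [-0.0033 -0.0036] 0.1005
side block 0.62 box [-0.0005  0.0015] 0.0098
side bush 0.4 box [ 0.0008 -0.0541] 0.0033
side jar 0.68 box [-0.0032  0.0553] 0.0023
side bar mask ((0.2501373291015625, -3.3006439208984375), (33.774906158447266, 211.40855407714844), 0.08186262845993042) [ 0.     -0.0094]
31.625
```

View pics/end.png

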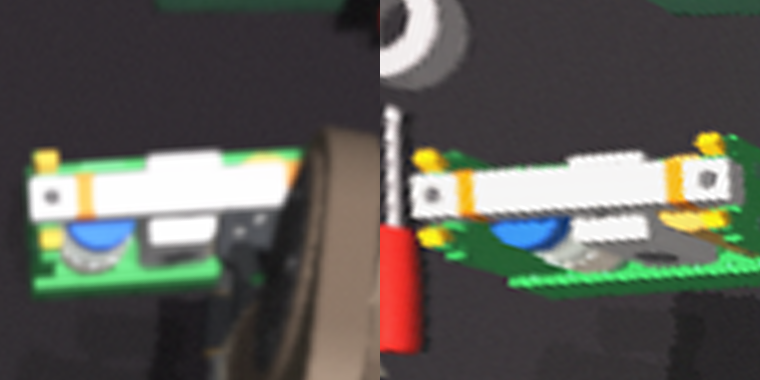

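The bar lies in both notches, with its ends at (50,195) and (705,180) between the yellow tips. It is parallel to the box within 0.2° and centred within about 4 mm lengthwise. Block, bush and jar stand below it and the arm is clear, so I hand in.

```bash
python3 -c "
from workcell import env
print(env.sign_off())"
```

```text
the job is handed in; nothing more can be done
None
```

The block and the bush stand in the box beside the jar, and the bar lies flat and centred in both notches. I handed the job in at about 31.6 s; the sign-off returned no verdict.

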